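# Push the cell tester under the sprung flap of its dock

### The arm

A 6-joint arm with a two-finger parallel gripper is mounted at the origin on a cart in front of the work surface, level with it; the furniture and walls round the work are solid. World frame = base frame: x ahead of the robot, y to its left, z up, the work surface at z = 0. Lengths are in mm, angles in rad, forces in N, time in s.
With the tool pointing down it reaches from about 300 to 875 mm from the base axis. Payload 4.2 kg.
Tool frame: the origin (TCP) lies on the centre line of the jaws, within the pads' length; the fingertips stand 19 mm ahead of it and the grasp point (between the pads) is the TCP; z points along the fingers, y is the line along which they close (so a half turn about z gives the same grasp; the last joint's range is limited). The gripper opens to 85 mm and grips with 20 to 120 N. Pads are 22 mm wide; open, the fingers measure 114 mm over their backs; the gripper's body (76 mm by 85 mm) begins 54 mm behind the grasp point. The pads swing forward as they close: fully open they stand 13 mm farther back than shut.
Start: joints at [-1.199, 0.32, 1.565, -0, 1.257, -0.02], TCP at [219.569, -531.44, 250.338] pointing down, gripper open.
Joint ranges: [-3.11, 3.11], [-0.84, 2.01], [0.21, 2.61], [-1.34, 4.49], [0.05, 2.63], [-2.56, 2.56]. Speed limits (rad/s): [2.57, 2.57, 3.14, 3.14, 3.14, 3.14].

### API

Orientations are given as a rotation vector (axis times angle).
In Python, from station import arm gives the robot as it stands. The module is installed in compiled form; this text tells all that it offers.
- The arm moves only by the tool play_rows, never from a script. Its argument "moves" is one flat list of numbers, 5 for each row, row after row: the opening, from 0 (shut) to 1 (fully open), then the shift along the world's x, y, z in mm, then the turn about the world's z in rad. In form: [hand, tx, ty, tz, roll, hand, tx, ty, tz, roll, ...]. A call has exactly 5 rows; each row is the pose to reach, as a shift and turn from the pose commanded when the call began; what a row does not reach only later rows make up. A row lasts 1/12 s, in which the tool goes at most 41.7 mm and 7.16 degrees, less where a joint would pass 70% of its speed; a pose out of reach is approached as far as the arm can. A call with a gripper value outside its range is refused whole. The fingers move at their own pace and stop on an object; "newtons" is the grip in N (left out, the last holds). Time passes only in rows, so rows that repeat a pose let the fingers close, or fill a call up. It gives the time, the measured TCP pose, the force, the opening and the grip force at its end, in the units of the state.
- arm.state(): the state, without advancing time (a new reading comes with each control period).
- arm.get_image(name): name is "scene" or "top" or "wrist"; returns (picture, depth): 420x560x3 uint8, red, green, blue; 420x560 float32, mm along the optical axis (not along the pixel's ray), 0 where there is no reading.
- arm.camera_model(name): a dict with "vertical_fov" (degrees; the focal length in pixels is half the picture's height over the tangent of half this angle, whatever the lens; pixels are square), "cx", "cy" (the principal point, pixels), "dist" ([k1, k2, p1, p2, k3] as OpenCV has them; the pictures are not rectified), "rvec" (rotation vector, rad) and "tvec" (3), from world to camera coordinates, as OpenCV has them. Camera axes: x right, y down, z forward; pixel columns grow to the right and rows downward; lengths in mm; the calibration is good to about 2 mm. A picture is of the moment at which its call begins: read the wrist's pose just before it. camera_model takes no time and is no camera call; for the wrist camera it gives the pose at the moment of the call.
- arm.job_done(): hands the job in; it is judged then, once.
The state is a dict: "time_s": time; "joints": joint angles; "joint_vel": joint speeds; "effort": joint torques, N m; "tool_pos": TCP position; "ee_rot": TCP orientation; "wrist_force": force on the tool from outside, world axes, zero at the start; "wrist_torque": the same for the moment, N m; "finger_gap": finger opening in mm; "grasp_force": force on a finger pad.
Only numpy, scipy, OpenCV 4.12 (cv2) and the standard library are available. Lean on these libraries where they do the work, as an engineer would, in place of code of your own. Each camera call takes 0.05 s, during which the arm holds its last target. There are 200 camera calls.

### The job

Put the blue cell tester away in its dock without picking it up: press the dock's long press bar right down with one fingertip so that the sprung flap stands open, and while it is held open push the tester along the tray with the other fingertip, under the flap, until it is fully home against the back stop. Keep the flap open until the tester is home, then let go of the bar so that the flap comes down on the tester. The tester is only pushed along the tray, never lifted or tipped, and the things standing round the dock are left where they are.

Things in the scene. Friction and masses are not known exactly. Their poses are not given: they have to be found in the camera images.
- dock: White plastic dock, fixed, 182 x 70 mm. Origin on the worktop, on the tray's centre line, under the flap's front edge. x points along the tray into the bay (pushing direction), y to the hinge and press bar side, z up. Tray floor: top at z = 3 mm, x = -118 to +64 mm. Guide walls 44.5 mm apart inside the bay (x = -16 to +62, tops z = 13 mm), widening to 53 mm apart in front (tops z = 11 mm).
- hinge_mid (a point): Point on the flap's hinge rod (7 mm thick), which runs along dock x from -117 to +62 mm at dock y = +30, z = 42 mm, between tray and press bar; this point is at dock x = -27 mm. It is held by two 10 mm wide posts at its ends, tops at z = 48 mm.
- stop_face (a point): Middle of the face of the dock's back stop, at dock x = +55, y = 0, z = 12 mm; the stop's top is at z = 21 mm. The tester's front end rests against it when fully home.
- flap (a joint): Hinge of the flap, rad: 0 shut by its spring, 0.60 fully open (stop), about 0.33 resting on the docked tester; above 0.45 it is clear of the tester. One piece with the press bar across the hinge: pressing the bar down opens it, with 2 to 6 N. Open, nothing of it is higher than 60 mm above the worktop.
- flap_lip (a point): Far lower end of the flap's front lip. The flap is a 3 mm aluminium plate over the bay (dock x = 0 to +50 mm, from the hinge rod to y = -18 mm) with a 10 mm deep lip along its front edge (x = 0 to 4 mm) that bars the way. Shut, this point is about 13 mm above the worktop; fully open, about 43 mm.
- bar_mid (a point): Middle of the top of the press bar: aluminium plate 124 mm long along dock x (-110 to +14 mm), 36 mm wide, with thin black ribs. Moves with the bar; in the dock frame x = -48, y = +76, z = 36 mm shut (sloping up 16 deg outward), y = +65, z = 11 mm open (sloping down 18 deg). A fingertip at dock y = +70 mm stays on it all the stroke and can slide along it; with its end at z = 11 to 16 mm the flap is open enough.
- cell_tester: Blue box-shaped cell tester, loose, 65 to 110 g, body 60 x 40 mm, 26 mm high (30 with two studs on top). Origin at the centre of its underside; its own y axis is its 60 mm length and points along dock -x. It stands on the tray floor, its front end 10 to 35 mm short of the flap, up to 3 mm and 3 degrees askew; the guide walls straighten it as it is pushed.
- bay_home (a point): Where the tester's origin is when fully home: dock x = +25, y = 0, z = 3 mm. The tester's rear end then still stands 5 mm out in front of the flap's front edge (at dock x = -5 mm), so the pushing finger need not go under the flap.
- loupe: Black loupe, 34 mm across, 36 mm high, loose, standing 40 to 60 mm off the open front end of the tray. Origin at the centre of its underside. Leave alone.
- solder_tin: Flat round tin, 55 mm across, 12 mm high, loose, beside the dock on the side away from the bar, near its bay end. Origin at the centre of its underside. Leave alone.
- tape_roll: Roll of brown tape lying flat, 68 mm across, 40 mm high, loose, standing off the front end of the dock, on the bar's side. Origin at the centre of its underside. Leave alone.
- glue_bottle: Small white glue bottle, 30 mm across, 98 mm high, loose, standing off the front end of the dock, about 200 mm from the dock's origin, on the side away from the bar. Origin at the centre of its underside. Leave alone.

How it is judged:
By the outcome, as a careful person would: the job done as asked, in the order asked, and still so for the second after the job is handed in, with the robot touching nothing.
It also fails if it takes over 38 s, if anything falls off the work surface, if the arm or the gripper's body presses on something with over 40 N, if the wrist force passes 120 N, or if a joint passes its speed limit or range.

## Working session

There is one attempt and no reset: what is moved stays moved. The work goes in short steps, Python scripts to look and compute and a tool call to move; the robot and the scene stay as the last step left them, time stands still between calls to the robot, and variables do not carry over. Pictures are saved under pics/ and viewed, at most 10 in all, crops included, and the job is handed in when it is done.

Besides the shell and the picture viewer there is one more tool, called after "Emit:" as name(argument=value, ...) on one line, values as JSON. play_rows: Moves the arm, as the interface text tells. Its arguments: {"type":"object","properties":{"moves":{"type":"array"},"newtons":{"type":"number"}},"required":["moves"]}

```bash
mkdir -p pics
cat > h.py <<'E'
import numpy as np, cv2
from station import arm
def cam(n):
    m=arm.camera_model(n); f=210/np.tan(np.radians(m["vertical_fov"])/2)
    K=np.array([[f,0,m["cx"]],[0,f,m["cy"]],[0,0,1.]])
    return K,np.array(m["dist"],float),cv2.Rodrigues(np.array(m["rvec"],float))[0],np.array(m["tvec"],float)
def ray(c,uv):
    K,d,R,t=c
    p=cv2.undistortPoints(np.array(uv,float).reshape(-1,1,2),K,d).reshape(-1,2)
    return np.c_[p,np.ones(len(p))]
def at_z(c,uv,z):
    r=ray(c,uv)@c[2]; o=-c[2].T@c[3]
    return o+r*((z-o[2])/r[:,2])[:,None]
def at_d(c,uv,dep):
    r=ray(c,uv)*np.array(dep)[:,None]
    return (r-c[3])@c[2]
def proj(c,P): return cv2.projectPoints(np.array(P,float).reshape(-1,1,3),cv2.Rodrigues(c[2])[0],c[3],c[0],c[1])[0].reshape(-1,2)
def snap(n,tag):
    c=cam(n); im,dp=arm.get_image(n)
    cv2.imwrite(f"pics/{tag}.png",im[...,::-1]); np.savez(f"{tag}.npz",im=im,dp=dp,K=c[0],d=c[1],R=c[2],t=c[3]); return c,im,dp
def load(tag):
    z=np.load(f"{tag}.npz"); return (z["K"],z["d"],z["R"],z["t"]),z["im"],z["dp"]
E
python3 - <<'E'
from h import *
c,im,dp=snap("top","top0"); snap("scene","scene0")
print(-c[2].T@c[3], arm.state())
E
```

```text
[ 318.8146385  -310.39133483  890.75289135] {'time_s': 0.1, 'joints': array([-1.19901818e+00,  3.20260347e-01,  1.56552365e+00,  1.51911015e-05,
        1.25741232e+00, -1.99917426e-02]), 'joint_vel': array([ 0.00063467, -0.00242907, -0.00275244, -0.00104629,  0.00054494,
        0.00115219]), 'effort': array([ 2.18609339e-04, -4.16408551e+01, -2.34704429e+01, -2.61518329e-05,
        4.90924183e-03, -6.04709669e-06]), 'tool_pos': array([ 219.41975843, -531.0757343 ,  249.56067693]), 'ee_rot': array([-3.07996245e+00, -6.11147696e-01,  4.18243157e-04]), 'wrist_force': array([-0.76698509,  0.50713961, -0.02295264]), 'wrist_torque': array([-0.02117889, -0.03286525, -0.04809695]), 'grasp_force': 0.0, 'finger_gap': 85.59225594055144}
```

View pics/top0.png

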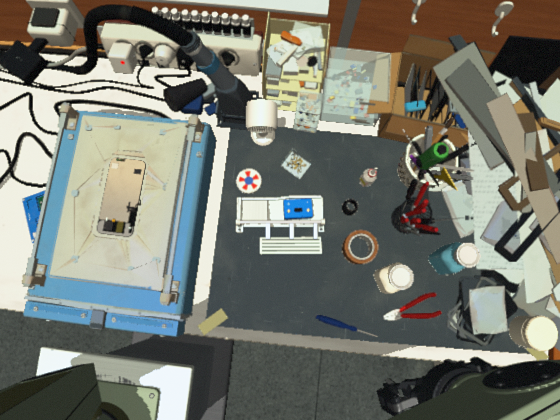

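View pics/scene0.png

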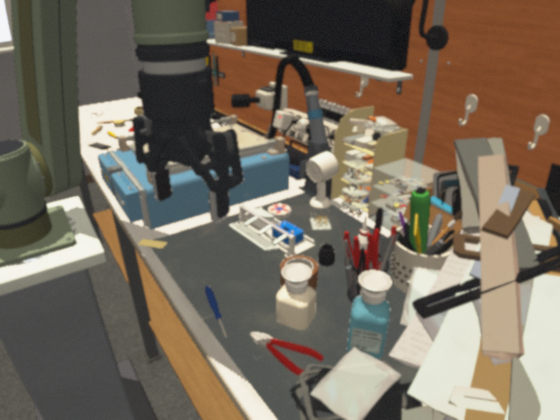

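Top view: dock at about (280,212), flap at left (245–285, 208), tester at (298,208), bar at (290,245); loupe (349,207), tape (361,246), glue (369,176), tin (248,180). Dock x points left in the picture.

Run:
```python
from h import *
c,im,dp=load("top0")
cr=im[160:280,220:400,::-1]; cv2.imwrite("pics/crop0.png",cv2.resize(cr,None,fx=4.4,fy=4.4,interpolation=cv2.INTER_CUBIC))
uv=[(280,212),(300,208),(290,245),(349,207),(361,246),(369,176),(248,180),(400,280)]
d=[dp[v,u] for u,v in uv]
print(np.c_[at_d(c,uv,d)].round(0)); print(proj(c,[[219,-531,250]]))
hs=cv2.cvtColor(im,cv2.COLOR_RGB2HSV); m=((hs[...,0]>100)&(hs[...,0]<125)&(hs[...,1]>150)).astype(np.uint8); m[:190]=0;m[230:]=0;m[:,:270]=0;m[:,330:]=0
p=cv2.findNonZero(m); r=cv2.minAreaRect(p); print(r, at_z(c,cv2.boxPoints(r),29).round(1), at_z(c,[r[0]],29))
```

```text
[[ 485. -301.    3.]
 [ 493. -342.   26.]
 [ 414. -329.   36.]
 [ 512. -447.   -0.]
 [ 431. -478.    2.]
 [ 567. -473.   61.]
 [ 544. -226.   14.]
 [ 364. -539.   91.]]
[[419.61312783 376.79695915]]
((297.663818359375, 208.28448486328125), (18.849767684936523, 28.069128036499023), 86.633544921875) [[ 506.2 -305.    29. ]
 [ 516.1 -362.4   29. ]
 [ 476.9 -368.3   29. ]
 [ 467.2 -311.5   29. ]] [[ 491.52447049 -336.79373304   29.        ]]
```

View pics/crop0.png

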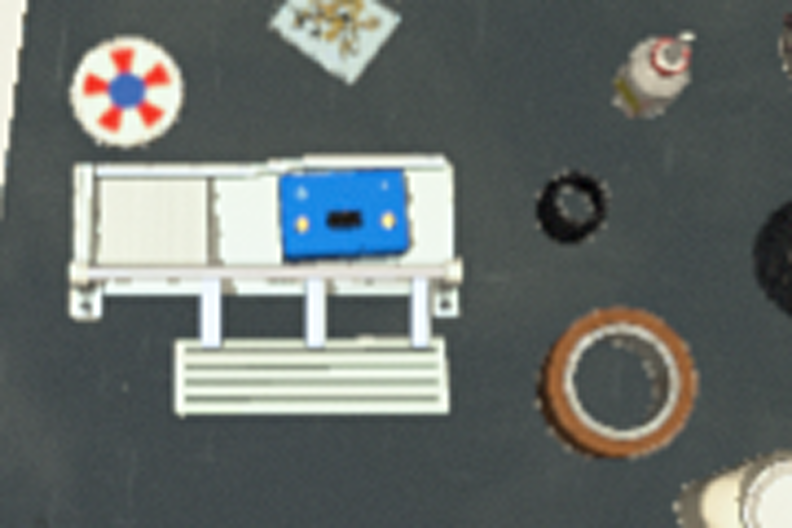

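Crop (offset 220,160, scale 4.4): bar corners (175,342),(443,340),(448,413),(177,414); rod ends (75,272),(458,270); tester rear edge at x≈410, front x≈281. Fit the dock pose by reprojection.

```bash
cat > fit.py <<'E'
from h import *
from scipy.optimize import least_squares
def W(p,P):
    P=np.atleast_2d(np.array(P,float)); cs,s=np.cos(p[2]),np.sin(p[2])
    return np.c_[p[0]+cs*P[:,0]-s*P[:,1],p[1]+s*P[:,0]+cs*P[:,1],P[:,2]]
E
python3 - <<'E'
from fit import *
c,im,dp=load("top0")
px=np.array([(175,342),(443,340),(448,413),(177,414),(73,270),(460,268)])/4.4+[219.6,159.6]
D=[(14,58.7,31),(-110,58.7,31),(-110,93.3,41),(14,93.3,41),(64,30,45),(-119,30,45)]
r=least_squares(lambda p:(proj(c,W(p,D))-px).ravel(),[470,-280,1.74],x_scale=[1,1,.01])
p=r.x; print(p, r.fun.reshape(-1,2).round(1)); np.save("dock.npy",p)
# tester in dock frame
hs=cv2.cvtColor(im,cv2.COLOR_RGB2HSV); m=((hs[...,0]>100)&(hs[...,0]<125)&(hs[...,1]>150)).astype(np.uint8); m[:190]=0;m[230:]=0;m[:,:270]=0;m[:,330:]=0
b=cv2.boxPoints(cv2.minAreaRect(cv2.findNonZero(m))); 
def todock(P): d=P[:,:2]-p[:2]; a=p[2]; return np.c_[d@[np.cos(a),np.sin(a)],d@[-np.sin(a),np.cos(a)]]
print("tester",todock(at_z(c,b,29)).round(1))
uv=[(349,207),(361,246),(368,180),(248,180)]; print("others",todock(at_z(c,uv,20)).round(0))
for P in [(-115,0,12),(-100,70,12)]: print(P,W(p,P).round(1))
E
```

```text
[ 484.0537709  -273.1137895     1.68356013] [[ 0.2 -0.6]
 [ 0.4 -0.4]
 [ 0.1 -0.4]
 [-0.5 -0.3]
 [-1.6  0.7]
 [ 1.3  0.9]]
tester [[-34.2 -18.5]
 [-92.3 -21.8]
 [-93.8  17.8]
 [-36.2  21.1]]
others [[-172.   -4.]
 [-194.   77.]
 [-215.  -63.]
 [  40.  -63.]]
(-115, 0, 12) [[ 497.  -387.4   12. ]]
(-100, 70, 12) [[ 425.8 -380.4   12. ]]
```

Emit:
play_rows(moves=[0.67,243,153,0,1.07,0.67,243,153,0,1.07,0.67,243,153,0,1.07,0.67,243,153,0,1.07,0.67,243,153,0,1.07])

```text
time_s: 0.52
tool_pos: [397.0, -419.1, 250.0]
ee_rot: [-2.739, -1.537, 0.0]
wrist_force: [0.3, -0.8, -0.2]
finger_gap: 56.9
grasp_force: 0.0
```

Emit:
play_rows(moves=[0.67,66,41,-20,0.445,0.67,66,41,-50,0.445,0.67,66,41,-80,0.445,0.67,66,41,-110,0.445,0.67,66,41,-120,0.445])

```text
time_s: 0.93
tool_pos: [460.2, -376.5, 125.0]
ee_rot: [-2.329, -2.094, 0.002]
wrist_force: [-0.6, 1.0, 0.4]
finger_gap: 57.2
grasp_force: 0.0
```

Run:
```python
from h import *
snap("top","top1"); c,im,dp=snap("scene","s1"); snap("wrist","w1"); s=arm.state(); print(s["tool_pos"],s["ee_rot"],s["wrist_force"])
a=cv2.imread("pics/top1.png")[150:290,210:390]; a=cv2.resize(a,(400,311)); b=cv2.imread("pics/s1.png")[90:300,130:410]; b=cv2.resize(b,(400,300))
w=cv2.resize(cv2.imread("pics/w1.png"),(400,300)); o=np.zeros((600,800,3),np.uint8); o[:300,:400]=a[:300]; o[:300,400:]=b; o[300:,:400]=w; cv2.imwrite("pics/m1.png",o)
```

```text
[ 461.70045754 -379.74665278  130.35406856] [-2.34083031e+00 -2.09417400e+00  2.22817698e-04] [ 0.43330342 -0.06331468  0.58438618]
```

View pics/m1.png

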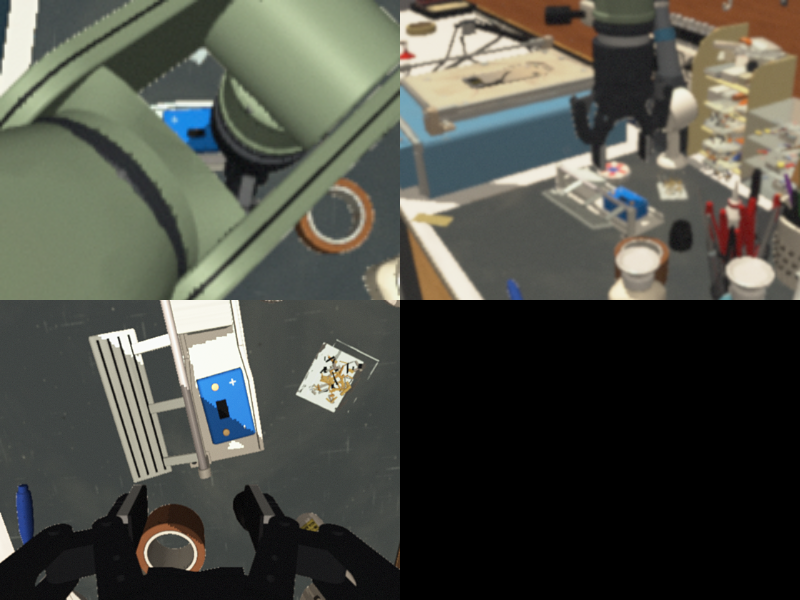

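The wrist view (lower left) shows the dock, bar and tester clearly, with the two fingers at the bottom. Next I overlay the dock model and measure the tester again.

Run:
```python
from fit import *
p=np.load("dock.npy")
c,im,dp=load("w1"); o=im[...,::-1].copy()
D=[(14,58.7,31),(-110,58.7,31),(-110,93.3,41),(14,93.3,41),(62,30,45),(-117,30,45),(-118,0,3),(-27,30,45.5)]
for q in proj(c,W(p,D)): cv2.circle(o,tuple(int(v) for v in q.round()),2,(0,0,255),-1)
hs=cv2.cvtColor(im,cv2.COLOR_RGB2HSV); m=((hs[...,0]>100)&(hs[...,0]<125)&(hs[...,1]>120)).astype(np.uint8); m[:,:250]=0;m[:90]=0;m[220:]=0
b=cv2.boxPoints(cv2.minAreaRect(cv2.findNonZero(m)))
cv2.polylines(o,[b.round().astype(int)],True,(0,255,255),1)
P=at_z(c,b,29); d=P[:,:2]-p[:2]; a=p[2]; print("tester top",np.c_[d@[np.cos(a),np.sin(a)],d@[-np.sin(a),np.cos(a)]].round(1))
# finger tips depth
print(dp[260:300:6,185:205:3].round(0)); print(dp[260:300:6,330:350:3].round(0)); print(-c[2].T@c[3])
cv2.imwrite("pics/w1o.png",cv2.resize(o,(800,600),interpolation=cv2.INTER_CUBIC))
```

```text
tester top [[-36.2  20.6]
 [-35.  -17.8]
 [-93.  -23.4]
 [-95.1  17.6]]
[[272. 144. 143. 144. 144. 144. 145.]
 [138. 139. 138. 139. 139. 139. 145.]
 [134. 133. 133. 135. 133. 139. 144.]
 [129. 129. 128. 128. 134. 139. 146.]
 [124. 122. 124. 129. 133. 140. 145.]
 [121. 120. 125. 130. 133. 138. 145.]
 [116. 120. 124. 129. 133. 138. 146.]]
[[273. 272. 273. 272. 272. 144. 144.]
 [274. 273. 273. 273. 149. 141. 139.]
 [275. 271. 268. 267. 149. 143. 138.]
 [269. 264. 261. 258. 149. 143. 138.]
 [263. 258. 255. 253. 149. 144. 137.]
 [259. 253. 250. 248. 148. 142. 137.]
 [256. 251. 248. 245. 149. 143. 137.]]
[ 468.42012741 -310.54164062  252.46159644]
```

View pics/w1o.png

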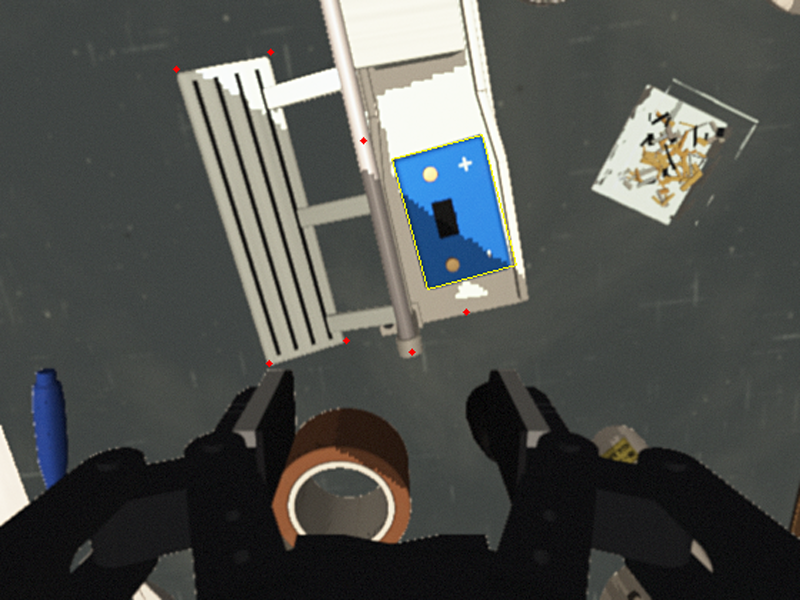

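Overlay matches within ~2 mm; tester rear edge at dock x≈-95; the finger tips appear at view (281,372) and (503,372).

Run:
```python
from fit import *
p=np.load("dock.npy"); c,im,dp=load("w1"); a=p[2]
uv=[(190,262),(195,262),(202,262),(202,270),(346,262),(350,262),(354,262)]
P=at_d(c,uv,[dp[v,u] for u,v in uv]); d=P[:,:2]-p[:2]
print(np.c_[d@[np.cos(a),np.sin(a)],d@[-np.sin(a),np.cos(a)],P[:,2]].round(1), c[2][2])
d=np.array([461.7-p[0],-379.75-p[1]]); print("tcp dock",d@[np.cos(a),np.sin(a)],d@[-np.sin(a),np.cos(a)])
```

```text
[[-85.3  65.9 120.6]
 [-85.6  63.8 121. ]
 [-86.4  61.3 120.3]
 [-89.3  61.8 121.6]
 [-98.8   5.1 120.8]
 [-99.3   3.5 120.6]
 [-99.7   1.9 120.3]] [-0.03403133 -0.26902833 -0.96253084]
tcp dock -103.4435954571101 34.21103656858764
```

Emit:
play_rows(moves=[0.67,0,-2,-25,0,0.67,0,-2,-50,0,0.67,0,-2,-65,0,0.67,0,-2,-75,0,0.67,0,-2,-78,0])

```text
time_s: 1.5
tool_pos: [461.9, -382.3, 52.8]
ee_rot: [2.34, 2.094, 0.0]
wrist_force: [0.1, -0.5, 0.0]
finger_gap: 57.0
grasp_force: 0.0
```

Emit:
play_rows(moves=[0.67,0,0,-5,0,0.67,0,0,-10,0,0.67,0,0,-14,0,0.67,0,0,-17,0,0.67,0,0,-17,0])

```text
time_s: 1.92
tool_pos: [463.1, -382.4, 36.6]
ee_rot: [2.337, 2.094, 0.001]
wrist_force: [1.7, 0.4, 5.5]
finger_gap: 57.2
grasp_force: 4.0
```

Emit:
play_rows(moves=[0.67,0,0,-3,0,0.67,0,0,-6,0,0.67,0,0,-8,0,0.67,0,0,-10,0,0.67,0,0,-10,0])

```text
time_s: 2.33
tool_pos: [464.6, -383.1, 27.9]
ee_rot: [2.334, 2.091, 0.003]
wrist_force: [3.2, 0.7, 9.1]
finger_gap: 57.3
grasp_force: 3.9
```

```bash
cat > look.py <<'E'
import sys
from fit import *
tag=sys.argv[1]; p=np.load("dock.npy"); c,im,dp=snap("wrist",tag); snap("scene",tag+"s")
s=arm.state(); print(s["tool_pos"].round(1),s["wrist_force"].round(1),s["finger_gap"].round(1))
a=cv2.resize(cv2.imread(f"pics/{tag}.png"),(400,300)); b=cv2.resize(cv2.imread(f"pics/{tag}s.png")[130:280,180:380],(400,300),interpolation=cv2.INTER_CUBIC)
cv2.imwrite(f"pics/{tag}m.png",cv2.resize(np.hstack([a,b]),(800,300)))
hs=cv2.cvtColor(im,cv2.COLOR_RGB2HSV); m=((hs[...,0]>100)&(hs[...,0]<125)&(hs[...,1]>120)).astype(np.uint8); m[:,:200]=0; m[:,420:]=0
n,l,st,ce=cv2.connectedComponentsWithStats(m); k=1+st[1:,4].argmax(); b=cv2.boxPoints(cv2.minAreaRect(cv2.findNonZero((l==k).astype(np.uint8))))
dk=lambda P:np.c_[(P[:,:2]-p[:2])@[np.cos(p[2]),np.sin(p[2])],(P[:,:2]-p[:2])@[-np.sin(p[2]),np.cos(p[2])],P[:,2]]
print("tester",b.round(0).tolist(),dk(at_z(c,b,29)).round(1).tolist())
v,u=np.mgrid[0:420:2,0:560:2]; ok=dp[v,u]>0; P=dk(at_d(c,np.c_[u[ok],v[ok]],dp[v,u][ok]))
for nm,x0,x1,y0,y1 in [("bar in",-70,10,58,62),("bar out",-70,10,76,80),("bar y70",-70,10,68,72),("flap -15",5,45,-16,-12),("flap 10",5,45,8,12)]:
    q=P[(P[:,0]>x0)&(P[:,0]<x1)&(P[:,1]>y0)&(P[:,1]<y1)]; print(nm,len(q),np.percentile(q[:,2],[10,50,90]).round(1) if len(q) else "")
E
python3 look.py l1
```

```text
Traceback (most recent call last):
  File "look.py", line 4, in <module>
    s=arm.state(); print(s["tool_pos"].round(1),s["wrist_force"].round(1),s["finger_gap"].round(1))
                                                                          ^^^^^^^^^^^^^^^^^^^^^
AttributeError: 'float' object has no attribute 'round'
```

```bash
sed -i 's/s\["finger_gap"\].round(1)/s["finger_gap"]/' look.py; python3 look.py l2
```

```text
[ 464.5 -383.1   28. ] [3.  1.2 7.9] 57.286838609364715
tester [[260.0, 98.0], [377.0, 68.0], [419.0, 230.0], [302.0, 260.0]] [[-35.9, 20.6, 29.0], [-35.1, -18.0, 29.0], [-93.1, -25.2, 29.0], [-95.4, 18.6, 29.0]]
bar in 560 [13.5 14.4 15.3]
bar out 491 [ 8.4  9.3 10.3]
bar y70 517 [10.9 11.8 12.7]
flap -15 0 
flap 10 0
```

View pics/l2m.png

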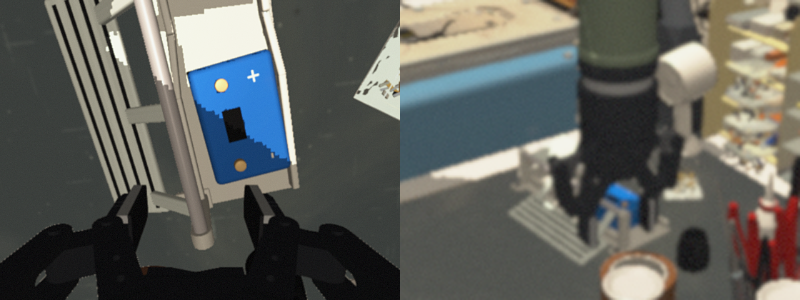

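The bar is at z≈11.8 at y=70, so the flap is open (~0.56 rad). The pusher is behind the tester, between the guide walls. Now I push along dock +x.

Emit:
play_rows(moves=[0.67,-0.7,6,-1,0,0.67,-1.6,14,-1,0,0.67,-2.5,22,-1,0,0.67,-3.4,30,-1,0,0.67,-4,35,-1,0])

```text
time_s: 2.95
tool_pos: [459.2, -348.6, 26.4]
ee_rot: [2.332, 2.094, -0.001]
wrist_force: [-1.8, -4.7, 5.6]
finger_gap: 57.3
grasp_force: 3.2
```

Emit:
play_rows(moves=[0.67,-0.9,8,0,0,0.67,-1.8,16,0,0,0.67,-2.7,24,0,0,0.67,-3.4,30,0,0,0.67,-3.4,30,0,0])

```text
time_s: 3.37
tool_pos: [455.8, -317.8, 26.4]
ee_rot: [2.333, 2.095, -0.0]
wrist_force: [-0.1, -1.9, 6.7]
finger_gap: 56.8
grasp_force: 3.5
```

```bash
python3 look.py l3
```

```text
[ 455.8 -317.8   26.3] [-0.7 -1.9  7.4] 56.587707042024
tester [[294.0, 200.0], [405.0, 183.0], [417.0, 260.0], [306.0, 278.0]] [[-5.8, 18.4, 29.0], [-8.1, -20.4, 29.0], [-38.0, -21.3, 29.0], [-36.1, 20.0, 29.0]]
bar in 887 [12.8 23.7 78.6]
bar out 568 [ 6.9 63.7 67.4]
bar y70 370 [ 9.3 10.8 59.9]
flap -15 699 [52.9 53.9 54.8]
flap 10 575 [47.7 48.6 49.4]
```

View pics/l3m.png

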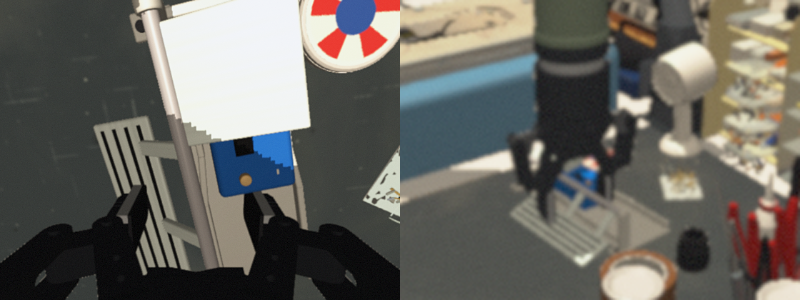

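The flap is wide open (z≈54 at y=-15) and the tester is going under it; its rear is at x≈-37, so 32 mm remain.

Emit:
play_rows(moves=[0.67,-0.8,7,0,0,0.67,-1.6,14,0,0,0.67,-2.4,21,0,0,0.67,-3,26,0,0,0.67,-3.3,29,0,0])

```text
time_s: 3.88
tool_pos: [452.7, -289.7, 26.5]
ee_rot: [2.332, 2.095, -0.001]
wrist_force: [-1.2, -6.4, 7.4]
finger_gap: 56.9
grasp_force: 3.9
```

Emit:
play_rows(moves=[0.67,-0.2,1.5,0,0,0.67,-0.3,3,0,0,0.67,-0.4,4,0,0,0.67,-0.5,5,0,0,0.67,-0.5,5,0,0])

```text
time_s: 4.3
tool_pos: [452.8, -286.3, 26.7]
ee_rot: [2.33, 2.093, -0.001]
wrist_force: [-1.4, -10.1, 5.8]
finger_gap: 57.6
grasp_force: 6.6
```

Emit:
play_rows(moves=[0.67,-0.1,1,0,0,0.67,-0.2,2,0,0,0.67,-0.3,3,0,0,0.67,-0.3,3,0,0,0.67,-0.3,3,0,0])

```text
time_s: 4.72
tool_pos: [453.2, -285.8, 27.0]
ee_rot: [2.327, 2.089, -0.003]
wrist_force: [-4.7, -18.3, 5.5]
finger_gap: 57.4
grasp_force: 10.8
```

```bash
python3 look.py l4
```

```text
[ 453.2 -285.8   27. ] [ -4.5 -18.2   4.8] 57.07396519975311
tester [[274.0, 119.0], [391.0, 94.0], [396.0, 118.0], [279.0, 142.0]] [[54.8, 17.9, 29.0], [53.9, -20.6, 29.0], [46.4, -21.3, 29.0], [47.1, 18.0, 29.0]]
bar in 786 [12.9 32.2 59.1]
bar out 410 [ 6.9 65.7 67.9]
bar y70 236 [ 9.3 11.3 63. ]
flap -15 524 [52.9 53.8 54.6]
flap 10 443 [47.7 48.6 49.5]
```

View pics/l4m.png

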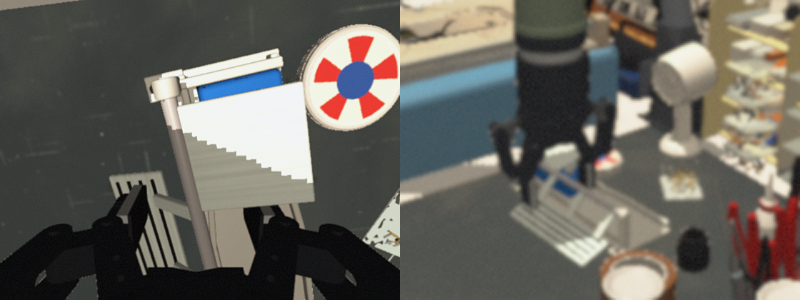

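The tester's front is at x≈54.5, against the stop at 55. Force rose to 18 N with only 0.5 mm of motion, so it is home. Next I back off slightly with the bar still held, then lift.

Emit:
play_rows(moves=[0.67,0.4,-4,0,0,0.67,0.9,-8,0,0,0.67,1.2,-11,0,0,0.67,1.4,-12,0,0,0.67,1.4,-12,0,0])

```text
time_s: 5.23
tool_pos: [451.5, -290.8, 25.7]
ee_rot: [-2.34, -2.094, -0.001]
wrist_force: [-1.3, 4.9, 10.2]
finger_gap: 57.2
grasp_force: 4.8
```

Emit:
play_rows(moves=[0.67,0,0,4,0,0.67,0,0,8,0,0.67,0,0,12,0,0.67,0,0,16,0,0.67,0,0,20,0])

```text
time_s: 5.65
tool_pos: [452.4, -291.8, 44.9]
ee_rot: [2.338, 2.096, 0.001]
wrist_force: [0.4, 0.1, 0.3]
finger_gap: 57.3
grasp_force: 0.0
```

Emit:
play_rows(moves=[0.67,0,0,8,0,0.67,0,0,20,0,0.67,0,0,45,0,0.67,0,0,75,0,0.67,0,0,90,0])

```text
time_s: 6.07
tool_pos: [453.3, -292.3, 137.8]
ee_rot: [2.335, 2.093, 0.002]
wrist_force: [0.3, -0.6, 0.7]
finger_gap: 57.0
grasp_force: 0.0
```

```bash
python3 look.py l5
```

```text
[ 453.8 -292.7  137.9] [-0.2  0.6  0.1] 57.4288187508565
tester [[384.0, 86.0], [409.0, 86.0], [409.0, 113.0], [384.0, 113.0]] [[49.0, -51.7, 29.0], [45.6, -66.7, 29.0], [29.5, -64.9, 29.0], [33.0, -49.6, 29.0]]
bar in 686 [ 22.8 151.9 190.5]
bar out 567 [ 21.4 176.8 180.7]
bar y70 285 [ 21.4 132.7 173.7]
flap -15 106 [40.8 41.7 42.6]
flap 10 108 [42.2 42.8 43.7]
```

View pics/l5m.png

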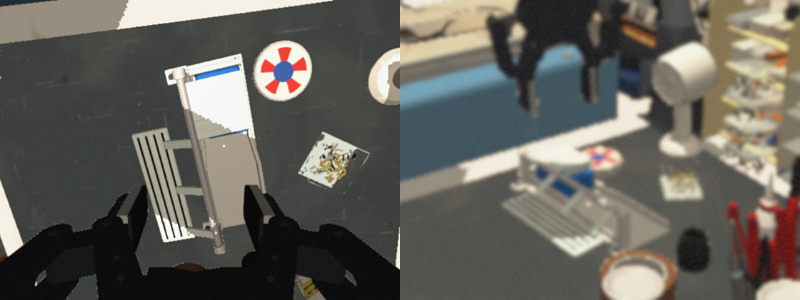

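The flap has come down on the tester, with a blue strip showing at the stop and another at the front edge. One numeric check that it is still home, then I hand in.

Run:
```python
from fit import *
p=np.load("dock.npy"); c,im,dp=load("l5"); hs=cv2.cvtColor(im,cv2.COLOR_RGB2HSV)
m=((hs[...,0]>98)&(hs[...,0]<128)&(hs[...,1]>110)); v,u=np.nonzero(m); P=at_z(c,np.c_[u,v],29)[:,:2]-p[:2]
D=np.c_[P@[np.cos(p[2]),np.sin(p[2])],P@[-np.sin(p[2]),np.cos(p[2])]]; k=abs(D[:,1])<24; print(np.percentile(D[k,0],[0,2,98,100]).round(1))
```

```text
[-203.  -190.1   53.3   53.5]
```

Run:
```python
from fit import *
p=np.load("dock.npy")
for t in("l4","l5"):
    c,im,dp=load(t); hs=cv2.cvtColor(im,cv2.COLOR_RGB2HSV)
    m=((hs[...,0]>98)&(hs[...,0]<128)&(hs[...,1]>110)); v,u=np.nonzero(m); P=at_z(c,np.c_[u,v],29)[:,:2]-p[:2]
    D=np.c_[P@[np.cos(p[2]),np.sin(p[2])],P@[-np.sin(p[2]),np.cos(p[2])]]
    for y in(-15,-5,5,15):
        k=(abs(D[:,1]-y)<4)&(D[:,0]>-25); print(t,y,D[k,0].min().round(1),D[k,0].max().round(1))
a=load("l5")[1][70:210,230:370,::-1]; b=load("l4")[1][60:200,230:430,::-1]
cv2.imwrite("pics/z.png",np.hstack([cv2.resize(a,(400,400),interpolation=2),cv2.resize(b,(400,400),interpolation=2)]))
```

```text
l4 -15 -17.4 54.0
l4 -5 -23.7 54.0
l4 5 -24.7 54.0
l4 15 47.1 54.0
l5 -15 -5.4 53.4
l5 -5 -5.2 53.4
l5 5 -5.0 53.5
l5 15 49.0 53.4
```

View pics/z.png

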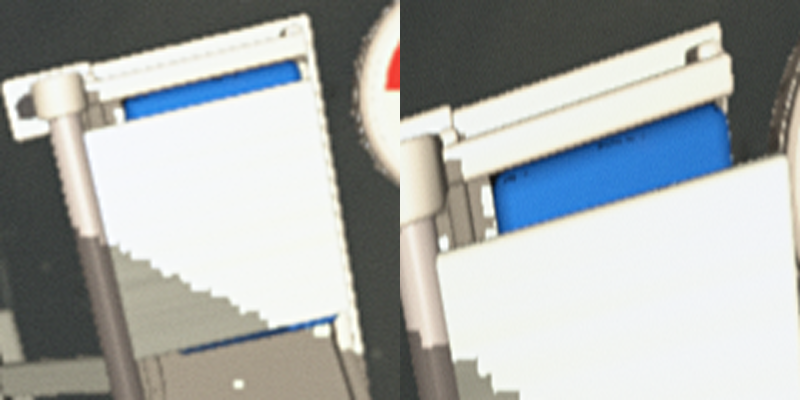

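The tester is still against the stop, with no gap and its rear at x≈-5. The flap rests on it and the robot touches nothing.

```bash
python3 -c "
from station import arm
print(arm.job_done())"
```

```text
the job is handed in; nothing more can be done
None
```

The tester is fully home against the back stop with the flap resting on it, the arm was clear of everything, and the job was handed in at about 6 s; I saw nothing else moved, though I only checked the other objects by eye in the pictures.

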